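Show the sprung memory module and press it home

ROBOT

A 6-joint arm with a two-finger parallel gripper is mounted at the origin on the work surface. World frame = base frame: x ahead of the robot, y to its left, z up, the work surface at z = 0. Lengths are in m, angles in degrees, forces in N, time in s.
With the tool pointing down it reaches from about 0.35 to 0.875 m from the base axis. Payload 4.2 kg.
Tool frame: the origin (TCP) lies between the finger pads, 19 mm behind the fingertips; this is the grasp point; z points along the fingers, y is the line along which they close (so a half turn about z gives the same grasp; the last joint's range is limited). The gripper opens to 87 mm and grips with 3 to 60 N. Pads are 19 mm wide; open, the fingers measure 117 mm over their backs; the gripper's body (75 mm by 190 mm) begins 51 mm behind the grasp point.
Start: joints at [-56.574, 22.042, 0.453, 0, -68.411, -14.817], TCP at [0.199, -0.592, 0.241] pointing down, gripper open.
Joint ranges: [-179.83, 179.83], [-69.29, 118.12], [-61.27, 80.66], [-181.25, 117.63], [-171.15, -9.14], [-177.46, 177.46]. Speed limits (degrees/s): [159.86, 159.86, 180, 180, 180, 180].

INTERFACE

Orientations are given as a 3x3 rotation matrix whose columns are the frame's x, y, z axes.
In Python, from station import r gives the robot as it stands.
- The arm moves only by the tool drive_tool, never from a script. Its argument "steps" is one flat list of numbers, 7 for each row, row after row: the turn, a rotation vector about the tool's x, y, z in rad, then the shift along the tool's x, y, z in m, then the opening, from 0 (shut) to 1 (fully open). A call has 1 to 10 rows; each row shifts and turns the commanded pose from where the row before left it, along the tool's axes as they then stand; what a row does not reach is not made up. A row lasts 1/12 s, in which the tool goes at most 41.7 mm and 7.16 degrees, less where a joint would pass 70% of its speed; a pose out of reach is approached as far as the arm can. A call is refused whole if a number of a shift passes 0.0417 or a number of a turn 0.125, either way. A call with a gripper value outside its range is refused whole. The fingers move at their own pace and stop on an object; the grip force is fixed at half the most. Time passes only in rows, so rows that do not move let the fingers close. It gives the time, the measured TCP pose, the force, the opening and the grip force at its end, in the units of the state.
- r.sense(): the state, without advancing time (a new reading comes with each control period).
- r.capture(name): name is "side" or "top"; returns the picture (400x640x3 uint8, blue, green, red); there is no depth.
- r.camera_params(name): a dict with "camera_matrix" (3x3 intrinsics, pixels), "extrinsics" (4x4, takes a point from world to camera coordinates). Camera axes: x right, y down, z forward; pixel columns grow to the right and rows downward; lengths in m; the calibration is good to about 2 mm. A picture is of the moment at which its call begins. camera_params takes no time and is no camera call.
- r.finish_job(): hands the job in; it is judged then, once.
The state is a dict: "time_s": time; "joints": joint angles; "joint_velocities": joint speeds; "effort": joint torques, N m; "tcp_pos": TCP position; "ee_rot": TCP orientation; "wrist_force": force on the tool from outside, world axes, zero at the start; "moment": the same for the moment, N m; "gripper_width": opening from 0.0 (shut) to 1.0 (fully open); "gripper_force": force on a finger pad.
Only numpy, scipy, OpenCV 4.12 (cv2) and the standard library are available. Lean on these libraries where they do the work, as an engineer would, in place of code of your own. Each camera call takes 0.05 s, during which the arm holds its last target. There are 200 camera calls.

TASK

The laptop lies open on the repair mat and one of its two memory modules has sprung up out of its side latches. Show me which one: point at it with the fingertips just above it, without touching it, and stay there for two full seconds; then press it down with the fingertips, without forcing it, until it snaps in flat, and move clear. Only touch it, do not pull it up, and leave the seated module, the rest of the laptop and the things on the bench alone.

Things in the scene. Friction and masses are not known exactly. Their poses are not given: they have to be found in the camera images.
- laptop: Open grey laptop lying bottom up, base cover off, fixed, 220 (x) x 310 (y) mm. Origin: centre of its underside, on the mat 3 mm above the bench; z up. Heights above the origin: rim 16.5 mm, blue mainboard 12.5 mm, black battery (-x side) 16 mm, fan and copper heat pipe (+y side) up to 18.5 mm.
- loose_slot: Socket of the sprung module, fixed, in the place nearer to or farther from the battery. Origin on the mainboard under the middle of the module's hinge line; z up, y along that line, -x towards the free edge. Module flat: x +2 to -30, y -34 to +34 mm. Black housing at x +1 to +9 mm, 74 mm long, 5 mm high; a steel latch 5 mm high along each short end, y = +-36 mm.
- seated_slot: The other socket, alike and parallel, 63 mm away along the laptop's x; its module lies seated flat, top face 5.1 mm above the origin. Origin and axes as for loose_slot. Not to be touched.
- module (a joint): Hinge of the sprung green memory module (68 x 32 x 3.6 mm) about its contact edge, 3 mm above the socket's origin. 0 = standing up as found, 30 degrees above flat; grows as it is pressed; 0.52 rad = flat and latched on a hard stop, top face 5.1 mm above the socket's origin. Pressed at its free edge it resists with up to about 7 N, then snaps in at about 0.42. Let go before that, it comes up again.
- module_edge (a point): Middle of the sprung module's free long edge, on its top face, 29 mm from the hinge line and 1 mm inside the edge; moves with the module. Standing up it is some 18 to 20 mm above the mainboard.
- spudger: Loose off-white nylon prying stick, 155 x 11 x 5 mm, lying on the battery; origin at the middle of its underside, x along it. Bystander.
- bottle: Loose upright whitish cleaner bottle, 76 mm across, 168 mm high, on the bench to the robot's right (-y); origin at the centre of its foot. Bystander.
- phone: Loose phone lying flat on the bench to the robot's left (+y), 150 x 72 x 8 mm; origin at the centre of its underside. Bystander.
- screw_dish: Loose round steel dish of screws on the bench to the robot's left, 80 mm across, 22 mm high; origin at the centre of its underside. Bystander.

How it is judged:
By the outcome, as a careful person would: the job done as asked, in the order asked, and still so for the second after the job is handed in, with the robot touching nothing.
It also fails if it takes over 38 s, if anything falls off the work surface, if the arm or the gripper's body presses on something with over 40 N, if the wrist force passes 120 N, or if a joint passes its speed limit or range.

## Working session

There is one attempt and no reset: what is moved stays moved. The work goes in short steps, Python scripts to look and compute and a tool call to move; the robot and the scene stay as the last step left them, time stands still between calls to the robot, and variables do not carry over. Pictures are saved under pics/ and viewed, at most 10 in all, crops included, and the job is handed in when it is done.

Besides the shell and the picture viewer there is one more tool, called after "Request:" as name(argument=value, ...), one argument or row to a line, values as JSON. drive_tool: Moves the arm, as the interface text tells. Its arguments: {"type":"object","properties":{"steps":{"type":"array"}},"required":["steps"]}

```bash
mkdir -p pics; ls; python3 - <<'E'
from station import r
import cv2,numpy as np
for n in("top","side"):
    cv2.imwrite(f"pics/{n}0.png",r.capture(n)); p=r.camera_params(n); print(n,np.round(p["camera_matrix"],1).tolist(),np.round(p["extrinsics"],4).tolist())
s=r.sense();print(s["time_s"],s["tcp_pos"],np.round(s["ee_rot"],4).tolist(),s["gripper_width"],s["wrist_force"])
E
```

```text
pics
top [[476.6, 0.0, 326.0], [0.0, 476.6, 204.8], [0.0, 0.0, 1.0]] [[-0.0251, -0.9997, -0.0081, 0.0213], [-0.9967, 0.0256, -0.0767, 0.5473], [0.0769, 0.0061, -0.997, 1.2923], [0.0, 0.0, 0.0, 1.0]]
side [[482.6, 0.0, 321.9], [0.0, 482.6, 200.6], [0.0, 0.0, 1.0]] [[-0.8618, -0.5071, 0.0128, 0.4657], [-0.3976, 0.6595, -0.638, 0.2473], [0.3151, -0.5549, -0.7699, 1.0859], [0.0, 0.0, 0.0, 1.0]]
0.1 [ 0.19931309 -0.59185069  0.24026753] [[-0.9478, -0.319, -0.0007], [-0.319, 0.9478, 0.0018], [0.0001, 0.0019, -1.0]] 0.9975318259562517 [0.14865137 0.67046122 0.24818144]
```

View pics/top0.png

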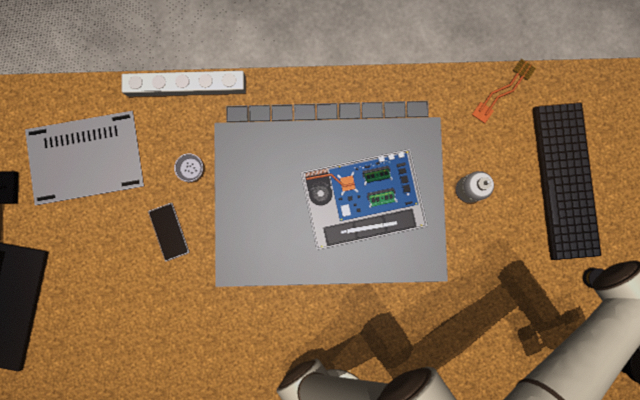

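View pics/side0.png

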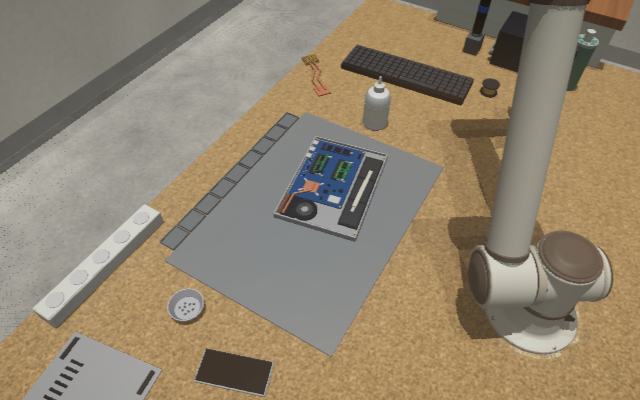

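The top view shows the laptop at about (365,200), with green modules near (377,174) and (382,198). In the side view they are near (320,163) and (343,170). I'll zoom in and measure them.

```bash
cat > h.py <<'E'
import cv2,numpy as np
from station import r
def cam(n):
    p=r.camera_params(n); return np.array(p["camera_matrix"]),np.array(p["extrinsics"])
def ray(n,u,v):
    K,E=cam(n); R=E[:3,:3]; return -R.T@E[:3,3], R.T@np.linalg.solve(K,[u,v,1])
def plane(n,u,v,z):
    o,d=ray(n,u,v); return o+d*(z-o[2])/d[2]
def two(a,b):
    o1,d1=ray("top",*a);o2,d2=ray("side",*b)
    t=np.linalg.lstsq(np.c_[d1,-d2],o2-o1,rcond=None)[0]
    p,q=o1+d1*t[0],o2+d2*t[1]; return (p+q)/2,np.linalg.norm(p-q)
def proj(n,X):
    K,E=cam(n); x=K@(E[:3,:3]@np.asarray(X)+E[:3,3]); return x[:2]/x[2]
E
python3 - <<'E'
from h import *
out=[]
for n,(x,y,w,h) in {"top":(295,140,140,115),"side":(268,130,125,115)}.items():
    im=cv2.imread(f"pics/{n}0.png")
    out.append(cv2.resize(im[y:y+h,x:x+w],None,fx=3 if 0 else 5,fy=5,interpolation=cv2.INTER_CUBIC))
    hsv=cv2.cvtColor(im,cv2.COLOR_BGR2HSV)
    m=cv2.inRange(hsv,(45,80,30),(85,255,255))
    c,l,s,ce=cv2.connectedComponentsWithStats(m)
    for i in range(1,c):
        if s[i,4]>15 and x<ce[i][0]<x+w and y<ce[i][1]<y+h: print(n,s[i],ce[i],plane(n,*ce[i],.02))
    cv2.imwrite(f"pics/{n}z.png",out[-1])
E
```

```text
top [364 169  26  13 179] [376.83798883 175.31843575] [ 0.62605471 -0.13527771  0.02      ]
top [369 191  26  16 224] [381.67857143 198.09821429] [ 0.56241682 -0.14650742  0.02      ]
side [313 154  16  18  87] [320.97701149 162.97701149] [ 0.62474789 -0.13783634  0.02      ]
side [334 161  17  19 145] [342.44137931 170.24137931] [ 0.56015472 -0.14452077  0.02      ]
```

View pics/topz.png

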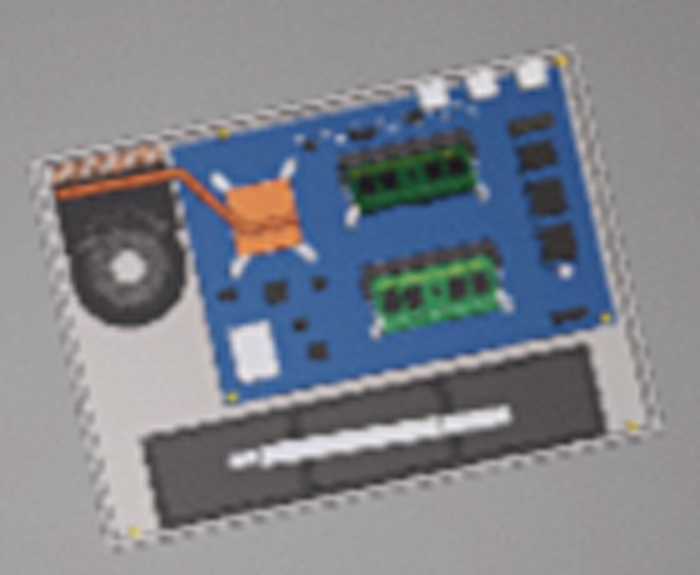

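View pics/sidez.png

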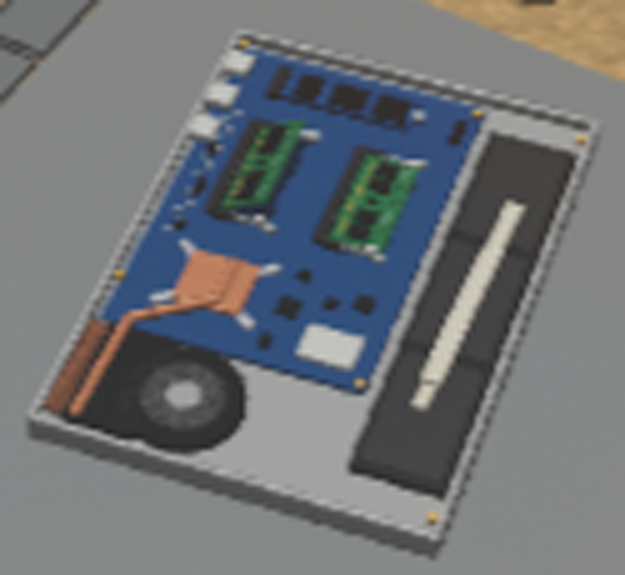

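The far module (crop top: 355–477, 155–212) looks shorter and darker, and it has a shadow along its free edge, so it appears to be the sprung one. The near one looks flat. I'll check this by triangulating the free edges and working out the slot frame.

```bash
python3 - <<'E'
from h import *
T=lambda x,y:(295+(x+.5)/5-.5,140+(y+.5)/5-.5)
S=lambda x,y:(268+(x+.5)/5-.5,130+(y+.5)/5-.5)
rim=[plane("top",*T(*p),.0195)[:2] for p in((30,160),(570,47),(662,430),(110,548))]
print("rim sizes",[np.linalg.norm(rim[i]-rim[i-3]) .round(4) for i in range(4)])
v=(rim[0]-rim[1])+(rim[3]-rim[2]); yaw=np.arctan2(-v[0],v[1]); c=np.mean(rim,0); print("yaw",np.degrees(yaw),"c",c)
R=np.array([[np.cos(yaw),-np.sin(yaw)],[np.sin(yaw),np.cos(yaw)]])
for name,a,b in(("far latches",(353,215),(483,190)),("near latches",(377,328),(508,303))):
    P=[plane("top",*T(*p),.019)[:2] for p in(a,b)]
    print(name,np.round([R.T@(p-c) for p in P],4).tolist())
for name,a,b,a2,b2 in(("far",T(477,190),T(357,213),S(303,122),S(250,217)),("near",T(499,303),T(380,330),S(420,165),S(385,250))):
    for q,w in((a,a2),(b,b2)):
        X,g=two(q,w); print(name,"free corner",X.round(4),"gap",g.round(4),"lap",(R.T@(X[:2]-c)).round(4))
for n in("top","side"):
    im=cv2.imread(f"pics/{n}0.png"); hsv=cv2.cvtColor(im,cv2.COLOR_BGR2HSV); m=cv2.inRange(hsv,(45,80,30),(85,255,255))
    k,l,s,ce=cv2.connectedComponentsWithStats(m)
    for u,v in(((377,175),(382,198)) if n=="top" else ((321,163),(342,170))):
        i=min(range(1,k),key=lambda i:np.hypot(*(ce[i]-(u,v)))-(s[i,4]>50)*100)
        pts=cv2.findNonZero((l==i).astype(np.uint8))[:,0]
        L=np.array([R.T@(plane(n,*p,.0206)[:2]-c) for p in pts]); print(n,(u,v),"lap x",np.percentile(L[:,0],[2,98]).round(4),"y",np.percentile(L[:,1],[2,98]).round(4))
E
```

```text
rim sizes [np.float64(0.3067), np.float64(0.2181), np.float64(0.3098), np.float64(0.2191)]
yaw 10.502350722001417 c [ 0.56240552 -0.09556847]
far latches [[0.0423, -0.0149], [0.041, -0.0883]]
near latches [[-0.0217, -0.0145], [-0.0232, -0.0881]]
far free corner [ 0.6185 -0.1694  0.0312] gap 0.0027 lap [ 0.0417 -0.0828]
far free corner [ 0.6111 -0.1034  0.0178] gap 0.007 lap [ 0.0465 -0.0166]
near free corner [ 0.5539 -0.182   0.0207] gap 0.0038 lap [-0.0241 -0.0834]
near free corner [ 0.5404 -0.1162  0.0202] gap 0.0045 lap [-0.0254 -0.0163]
top (377, 175) lap x [0.0437 0.0677] y [-0.0832 -0.0183]
top (382, 198) lap x [-0.0245  0.0055] y [-0.0819 -0.0177]
side (321, 163) lap x [0.0455 0.0664] y [-0.0908 -0.0188]
side (342, 170) lap x [-0.026   0.0042] y [-0.0804 -0.0161]
```

The measurements agree. The near module spans 30 mm, so it is flat. The far one is foreshortened to 24 mm and shifted as a raised edge would be. The target is module_edge at about (0.615, -0.1375, 0.035) with the tool y axis at 100.5°. I'll travel high with the gripper shutting.

Request:
drive_tool(
  steps=[0, 0, 0.07, 0, 0, 0, 0, 0, 0, 0.07, 0, 0, 0, 0, 0, 0, 0, -0.027, 0.02, 0, 0, 0, 0, 0, -0.027, 0.02, 0, 0, 0, 0, 0, -0.027, 0.02, 0, 0, 0, 0, 0, -0.027, 0.02, 0, 0, 0, 0, 0, -0.027, 0.02, 0, 0, 0, 0, 0, -0.027, 0.02, 0, 0, 0, 0, 0, -0.027, 0.02, 0, 0, 0, 0, 0, -0.027, 0.02, 0, 0],
)

```text
time_s: 0.93
tcp_pos: [0.383, -0.3938, 0.2409]
ee_rot: [[-0.983, -0.184, -0.0], [-0.184, 0.983, 0.001], [0.0, 0.001, -1.0]]
wrist_force: [0.4, -0.1, -0.1]
gripper_width: 0.325
gripper_force: 0.0
```

Request:
drive_tool(
  steps=[0, 0, 0, -0.027, 0.02, 0, 0, 0, 0, 0, -0.027, 0.02, 0, 0, 0, 0, 0, -0.027, 0.02, 0, 0, 0, 0, 0, -0.027, 0.02, 0, 0, 0, 0, 0, -0.027, 0.02, 0, 0, 0, 0, 0, -0.027, 0.02, 0, 0, 0, 0, 0, -0.027, 0.02, 0, 0, 0, 0, 0, -0.027, 0.02, 0, 0, 0, 0, 0, -0.02, 0.02, 0, 0, 0, 0, 0, 0, 0, 0, 0],
)

```text
time_s: 1.77
tcp_pos: [0.5838, -0.1714, 0.2401]
ee_rot: [[-0.982, -0.188, -0.0], [-0.188, 0.982, 0.001], [0.0, 0.001, -1.0]]
wrist_force: [-0.1, -0.4, -0.5]
gripper_width: 0.003
gripper_force: 0.0
```

Request:
drive_tool(
  steps=[0, 0, 0, -0.0185, 0.014, 0, 0, 0, 0, 0, -0.0185, 0.014, 0, 0, 0, 0, 0, 0, 0, 0.03, 0, 0, 0, 0, 0, 0, 0.03, 0, 0, 0, 0, 0, 0, 0.03, 0, 0, 0, 0, 0, 0, 0.03, 0, 0, 0, 0, 0, 0, 0.025, 0, 0, 0, 0, 0, 0, 0.005, 0, 0, 0, 0, 0, 0, 0, 0],
)

```text
time_s: 2.52
tcp_pos: [0.6109, -0.1411, 0.0891]
ee_rot: [[-0.983, -0.183, -0.005], [-0.183, 0.983, -0.0], [0.005, 0.001, -1.0]]
wrist_force: [0.8, 1.3, 0.7]
gripper_width: 0.007
gripper_force: 0.0
```

```bash
python3 - <<'E'
from h import *
s=r.sense(); p=np.array(s["tcp_pos"]); print(s["time_s"],p.round(4),s["wrist_force"])
a=[]
for n in("side","top"):
    im=r.capture(n); tip=p-[0,0,.019]; u,v=np.round(proj(n,tip)); print(n,"tip",u,v,"edge",proj(n,[.615,-.1375,.0348]))
    x,y=int(u)-45,int(v)-45
    a.append(cv2.resize(im[y:y+90,x:x+90],(400,400),interpolation=cv2.INTER_CUBIC))
cv2.imwrite("pics/near1.png",np.hstack(a))
E
```

```text
2.5167 [ 0.6109 -0.1411  0.0891] [0.83461049 1.34058914 0.66859446]
side tip 326.0 151.0 edge [324.02412561 160.62148424]
top tip 381.0 178.0 edge [378.31635731 178.55660547]
```

View pics/near1.png

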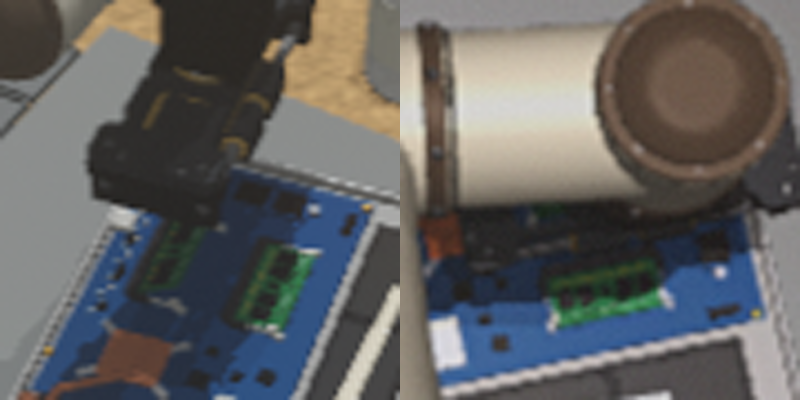

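The gripper body hides the fingertips in both views, but the kinematics and the visible slot positions agree. The far module is at side-crop (175,250), just below the tips. Next I'll centre and descend to the pointing height.

Request:
drive_tool(
  steps=[0, 0, 0, -0.002, 0.001, 0.008, 0, 0, 0, 0, 0, 0, 0.008, 0, 0, 0, 0, 0, 0, 0.005, 0, 0, 0, 0, 0, 0, 0.003, 0, 0, 0, 0, 0, 0, 0, 0, 0, 0, 0, 0, 0, 0, 0],
)

```text
time_s: 3.12
tcp_pos: [0.6143, -0.1394, 0.0671]
ee_rot: [[-0.983, -0.184, -0.0], [-0.184, 0.983, -0.0], [0.0, -0.0, -1.0]]
wrist_force: [-0.2, -0.4, 0.7]
gripper_width: 0.006
gripper_force: 0.0
```

Request:
drive_tool(
  steps=[0, 0, 0, 0, 0.0015, 0.003, 0, 0, 0, 0, 0, 0, 0.003, 0, 0, 0, 0, 0, 0, 0, 0, 0, 0, 0, 0, 0, 0, 0, 0, 0, 0, 0, 0, 0, 0, 0, 0, 0, 0, 0, 0, 0, 0, 0, 0, 0, 0, 0, 0, 0, 0, 0, 0, 0, 0, 0, 0, 0, 0, 0, 0, 0, 0, 0, 0, 0, 0, 0, 0, 0],
)

```text
time_s: 3.95
tcp_pos: [0.6141, -0.1379, 0.0613]
ee_rot: [[-0.983, -0.184, 0.0], [-0.184, 0.983, 0.0], [-0.0, 0.0, -1.0]]
wrist_force: [0.3, 0.5, 0.6]
gripper_width: 0.005
gripper_force: 0.0
```

Request:
drive_tool(
  steps=[0, 0, 0, 0, 0, 0, 0, 0, 0, 0, 0, 0, 0, 0, 0, 0, 0, 0, 0, 0, 0, 0, 0, 0, 0, 0, 0, 0, 0, 0, 0, 0, 0, 0, 0, 0, 0, 0, 0, 0, 0, 0, 0, 0, 0, 0, 0, 0, 0, 0, 0, 0, 0, 0, 0, 0, 0, 0, 0, 0, 0, 0, 0, 0, 0, 0, 0, 0, 0, 0],
)

```text
time_s: 4.78
tcp_pos: [0.614, -0.1379, 0.0612]
ee_rot: [[-0.983, -0.184, -0.0], [-0.184, 0.983, 0.0], [0.0, 0.0, -1.0]]
wrist_force: [0.9, -0.4, 0.2]
gripper_width: 0.007
gripper_force: 0.0
```

Request:
drive_tool(
  steps=[0, 0, 0, 0, 0, 0, 0, 0, 0, 0, 0, 0, 0, 0, 0, 0, 0, 0, 0, 0, 0, 0, 0, 0, 0, 0, 0, 0, 0, 0, 0, 0, 0, 0, 0, 0, 0, 0, 0, 0, 0, 0, 0, 0, 0, 0, 0, 0, 0, 0, 0, 0, 0, 0, 0, 0, 0, 0, 0, 0, 0, 0, 0, 0, 0, 0, 0, 0, 0, 0],
)

```text
time_s: 5.62
tcp_pos: [0.614, -0.1379, 0.0612]
ee_rot: [[-0.983, -0.184, -0.0], [-0.184, 0.983, -0.0], [0.0, 0.0, -1.0]]
wrist_force: [-0.1, 0.5, 0.1]
gripper_width: 0.003
gripper_force: 0.0
```

Request:
drive_tool(
  steps=[0, 0, 0, 0, 0, 0, 0, 0, 0, 0, 0, 0, 0, 0, 0, 0, 0, 0, 0, 0, 0, 0, 0, 0, 0, 0, 0, 0, 0, 0, 0, 0, 0, 0, 0, 0, 0, 0, 0, 0, 0, 0, 0, 0, 0, 0, 0, 0, 0, 0, 0, 0, 0, 0, 0, 0],
)

```text
time_s: 6.28
tcp_pos: [0.614, -0.1379, 0.0612]
ee_rot: [[-0.983, -0.184, -0.0], [-0.184, 0.983, 0.0], [-0.0, 0.0, -1.0]]
wrist_force: [1.1, 0.7, 0.2]
gripper_width: 0.004
gripper_force: 0.0
```

Request:
drive_tool(
  steps=[0, 0, 0, 0, 0, 0.0015, 0, 0, 0, 0, 0, 0, 0.0015, 0, 0, 0, 0, 0, 0, 0.0015, 0, 0, 0, 0, 0, 0, 0.0015, 0, 0, 0, 0, 0, 0, 0.0015, 0, 0, 0, 0, 0, 0, 0.0015, 0, 0, 0, 0, 0, 0, 0.001, 0, 0, 0, 0, 0, 0, 0, 0],
)

```text
time_s: 6.95
tcp_pos: [0.6138, -0.1379, 0.051]
ee_rot: [[-0.983, -0.184, -0.001], [-0.184, 0.983, 0.0], [0.001, 0.0, -1.0]]
wrist_force: [-1.1, -0.6, 0.8]
gripper_width: 0.003
gripper_force: 0.2
```

Request:
drive_tool(
  steps=[0, 0, 0, 0, 0, 0.001, 0, 0, 0, 0, 0, 0, 0.001, 0, 0, 0, 0, 0, 0, 0.001, 0, 0, 0, 0, 0, 0, 0.001, 0],
)

```text
time_s: 7.28
tcp_pos: [0.614, -0.1379, 0.0472]
ee_rot: [[-0.983, -0.184, -0.0], [-0.184, 0.983, -0.0], [0.0, -0.0, -1.0]]
wrist_force: [0.1, -0.7, 0.6]
gripper_width: 0.005
gripper_force: 0.6
```

Request:
drive_tool(
  steps=[0, 0, 0, 0, 0, 0.001, 0, 0, 0, 0, 0, 0, 0.001, 0, 0, 0, 0, 0, 0, 0, 0],
)

```text
time_s: 7.53
tcp_pos: [0.6139, -0.1379, 0.0451]
ee_rot: [[-0.983, -0.184, -0.0], [-0.184, 0.983, -0.0], [0.0, 0.0, -1.0]]
wrist_force: [-0.9, 0.6, 0.9]
gripper_width: 0.006
gripper_force: 0.5
```

```bash
python3 - <<'E'
from h import *
s=r.sense(); p=np.array(s["tcp_pos"]); print(s["time_s"],p.round(4),s["wrist_force"],s["moment"],s["gripper_force"])
a=[]
for n in("side","top"):
    im=r.capture(n); tip=p-[0,0,.019]; u,v=np.round(proj(n,tip))
    x,y=int(u)-30,int(v)-30
    a.append(cv2.convertScaleAbs(cv2.resize(im[y:y+60,x:x+60],(400,400),interpolation=cv2.INTER_CUBIC),alpha=1.8))
cv2.imwrite("pics/near2.png",np.hstack(a))
E
```

```text
7.5333 [ 0.6139 -0.1379  0.0451] [-0.86062315  0.59881731  0.85929762] [-0.02877556  0.2721954   0.01477564] 0.5412183575390372
```

View pics/near2.png

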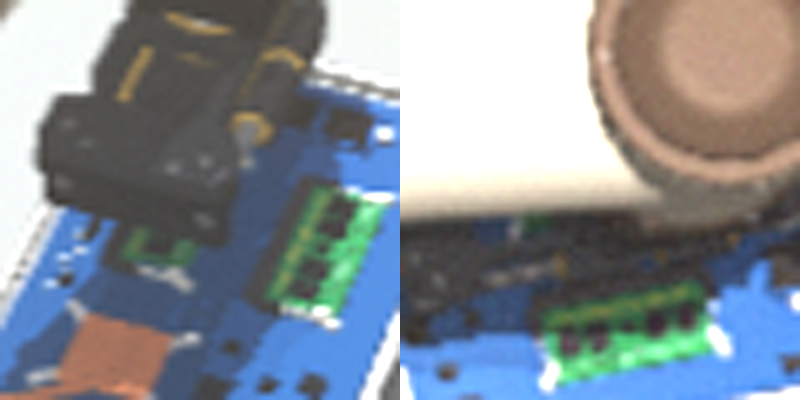

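The gripper body hides the tips, and the visible end of the far module (side crop 160,245) still sits in its place. There is little force yet, so I'll press on gently.

Request:
drive_tool(
  steps=[0, 0, 0, 0, 0, 0.001, 0, 0, 0, 0, 0, 0, 0.0005, 0, 0, 0, 0, 0, 0, 0, 0],
)

```text
time_s: 7.88
tcp_pos: [0.614, -0.1379, 0.044]
ee_rot: [[-0.983, -0.184, -0.0], [-0.184, 0.983, -0.0], [0.0, -0.0, -1.0]]
wrist_force: [-1.8, 0.1, 3.7]
gripper_width: 0.007
gripper_force: 1.6
```

Request:
drive_tool(
  steps=[0, 0, 0, 0, 0, 0.001, 0, 0, 0, 0, 0, 0, 0.0005, 0, 0, 0, 0, 0, 0, 0, 0],
)

```text
time_s: 8.13
tcp_pos: [0.6143, -0.1378, 0.0417]
ee_rot: [[-0.983, -0.184, 0.001], [-0.184, 0.983, 0.0], [-0.001, 0.0, -1.0]]
wrist_force: [-0.5, 0.5, -0.2]
gripper_width: 0.005
gripper_force: 0.0
```

The force rose to 3.7 N and then dropped to zero, which looks like the snap. I'll confirm with a light touch at the flat height.

Request:
drive_tool(
  steps=[0, 0, 0, 0, 0, 0.0007, 0, 0, 0, 0, 0, 0, 0.0007, 0, 0, 0, 0, 0, 0, 0, 0],
)

```text
time_s: 8.38
tcp_pos: [0.614, -0.1378, 0.0404]
ee_rot: [[-0.983, -0.184, -0.0], [-0.184, 0.983, 0.0], [0.0, 0.0, -1.0]]
wrist_force: [0.5, -0.1, -0.4]
gripper_width: 0.004
gripper_force: 0.0
```

Request:
drive_tool(
  steps=[0, 0, 0, 0, 0, 0.0005, 0, 0, 0, 0, 0, 0, 0, 0],
)

```text
time_s: 8.55
tcp_pos: [0.6141, -0.1379, 0.0402]
ee_rot: [[-0.983, -0.184, 0.0], [-0.184, 0.983, 0.0], [-0.0, 0.0, -1.0]]
wrist_force: [0.1, 0.6, 0.1]
gripper_width: 0.008
gripper_force: 0.0
```

Now I'll lift and move clear to look.

Request:
drive_tool(
  steps=[0, 0, 0, 0, 0, -0.01, 0, 0, 0, 0, 0, 0, -0.03, 0, 0, 0, 0, 0, 0, -0.035, 0, 0, 0, 0, 0, 0, -0.035, 0, 0, 0, 0, 0, 0, -0.035, 0, 0, 0, 0, 0, 0, -0.035, 0, 0, 0, 0, 0, 0, -0.03, 0, 0, 0, 0, 0.027, -0.02, 0, 0, 0, 0, 0, 0.027, -0.02, 0, 0, 0, 0, 0, 0.027, -0.02, 0, 0],
)

```text
time_s: 9.38
tcp_pos: [0.5448, -0.212, 0.252]
ee_rot: [[-0.983, -0.185, 0.002], [-0.185, 0.983, -0.0], [-0.002, -0.001, -1.0]]
wrist_force: [-1.3, -0.8, -0.4]
gripper_width: 0.002
gripper_force: 0.0
```

Request:
drive_tool(
  steps=[0, 0, 0, 0.027, -0.02, 0, 0, 0, 0, 0, 0.027, -0.02, 0, 0, 0, 0, 0, 0.027, -0.02, 0, 0, 0, 0, 0, 0.027, -0.02, 0, 0, 0, 0, 0, 0.027, -0.02, 0, 0, 0, 0, 0, 0.027, -0.02, 0, 0, 0, 0, 0, 0.027, -0.02, 0, 0, 0, 0, 0, 0.027, -0.02, 0, 0, 0, 0, 0, 0.02, -0.02, 0, 0, 0, 0, 0, 0, 0, 0, 0],
)

```text
time_s: 10.22
tcp_pos: [0.3437, -0.4349, 0.2513]
ee_rot: [[-0.984, -0.179, 0.0], [-0.179, 0.984, -0.001], [0.0, -0.001, -1.0]]
wrist_force: [1.0, 1.0, -1.1]
gripper_width: 0.007
gripper_force: 0.0
```

```bash
python3 - <<'E'
from h import *
print(r.sense()["time_s"],r.sense()["tcp_pos"])
yaw=np.radians(10.5);R=np.array([[np.cos(yaw),-np.sin(yaw)],[np.sin(yaw),np.cos(yaw)]]);c=np.array([.5624,-.0956])
a=[]
for n,(x,y) in(("top",(345,150)),("side",(295,130))):
    im=r.capture(n); a.append(cv2.resize(im[y:y+70,x:x+70],(400,400),interpolation=cv2.INTER_CUBIC))
    hsv=cv2.cvtColor(im,cv2.COLOR_BGR2HSV); m=cv2.inRange(hsv,(45,80,30),(85,255,255))
    k,l,s,ce=cv2.connectedComponentsWithStats(m)
    for i in range(1,k):
        if s[i,4]>50 and x<ce[i][0]<x+70 and y<ce[i][1]<y+70:
            L=np.array([R.T@(plane(n,*p,.0206)[:2]-c) for p in cv2.findNonZero((l==i).astype(np.uint8))[:,0]]); print(n,"lap x",np.percentile(L[:,0],[2,98]).round(4),"y",np.percentile(L[:,1],[2,98]).round(4))
cv2.imwrite("pics/end.png",np.hstack(a))
E
```

```text
10.2167 [ 0.34372099 -0.43488717  0.25125457]
top lap x [0.0384 0.0683] y [-0.0825 -0.0182]
top lap x [-0.0245  0.0055] y [-0.0822 -0.0177]
side lap x [0.0364 0.0666] y [-0.0802 -0.0158]
side lap x [-0.026   0.0043] y [-0.0803 -0.0161]
```

View pics/end.png

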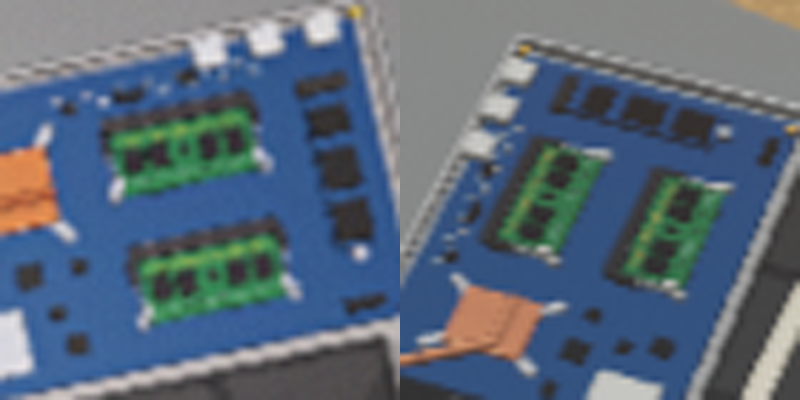

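Both modules now look alike and flat: top crop (185,150) and (215,275), each spanning 30 mm and 63 mm apart. The arm is clear, so I'm handing in.

```bash
python3 -c "
from station import r
print(r.finish_job())"
```

```text
the job is handed in; nothing more can be done
None
```

The sprung module was the one farther from the battery; I pointed at it from about 7 mm above for over 2 s, pressed it until it snapped in flat (highest wrist-force reading 3.7 N), moved clear and handed the job in.

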